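# Shift the gel shaker down to first gear

## Robot

A 6-joint arm with a two-finger parallel gripper is mounted at the origin on the work surface. World frame = base frame: x ahead of the robot, y to its left, z up, the work surface at z = 0. Lengths are in mm, angles in rad, forces in N, time in s.
With the tool pointing down it reaches from about 275 to 1000 mm from the base axis. Payload 8.4 kg.
Tool frame: the origin (TCP) lies at the very end of the fingers, on their centre line; the grasp point (between the pads) lies 19 mm behind it; z points along the fingers, y is the direction in which the jaws open and shut (so a half turn about z gives the same grasp; the last joint's range is limited). The gripper opens to 85 mm and grips with 20 to 120 N. Pads are 22 mm wide; open, the fingers measure 114 mm over their backs; the gripper's body (76 mm by 85 mm) begins 54 mm behind the grasp point. The pads swing forward as they close: fully open they stand 13 mm farther back than shut.
Start: joints at [-1.171, 0.353, 1.633, -0, 1.155, -0.002], TCP at [244.421, -575.227, 231.281] pointing down, gripper open.
Joint ranges: [-2.63, 2.63], [-0.92, 2.1], [0.06, 2.66], [-1.3, 4.44], [0, 2.69], [-3.02, 3.02]. Speed limits (rad/s): [2.22, 2.22, 2.79, 3.14, 3.14, 3.14].

## Interface

Orientations are given as [roll, pitch, yaw] about the fixed x, y, z axes, in that order (R = Rz(yaw) Ry(pitch) Rx(roll)).
In Python, from rig import r gives the robot as it stands.
- The arm moves only by the tool jog_arm, never from a script. Its argument "moves" is a list of rows, each an object with "grip": the gripper command: -1 is fully open, 1 is shut, values between are in proportion; "translation": the shift along the tool's x, y, z in m, a list of three; "twist": the turn, a rotation vector about the tool's x, y, z in rad, a list of three. In form: [{"grip": grip, "translation": [dx, dy, dz], "twist": [ax, ay, az]}, ...]. A call has 1 to 10 rows; each row shifts and turns the commanded pose from where the row before left it, along the tool's axes as they then stand; what a row does not reach is not made up. A row lasts 1/12 s, in which the tool goes at most 41.7 mm and 7.16 degrees, less where a joint would pass 70% of its speed; a pose out of reach is approached as far as the arm can. A call with a gripper value outside its range is refused whole. The fingers move at their own pace and stop on an object; "squeeze" is the grip in N (left out, the last holds). Time passes only in rows, so rows that do not move let the fingers close. It gives the time, the measured TCP pose, the force and the opening at its end, in the units of the state.
- r.sense(): the state, without advancing time (a new reading comes with each control period).
- r.grab_frame(name): name is "scene" or "top" or "wrist"; returns (picture, depth): 480x640x3 uint8, red, green, blue; 480x640 float32, mm along the optical axis (not along the pixel's ray), 0 where there is no reading.
- r.calibration(name): a dict with "fx", "fy", "cx", "cy" (pixels), "R" (3x3) and "t" (3): a world point X has camera coordinates R X + t. Camera axes: x right, y down, z forward; pixel columns grow to the right and rows downward; lengths in mm; the calibration is good to about 2 mm. A picture is of the moment at which its call begins: read the wrist's pose just before it. calibration takes no time and is no camera call; for the wrist camera it gives the pose at the moment of the call.
- r.sign_off(): hands the job in, once; it reports no verdict.
The state is a dict: "clock": time; "qpos": joint angles; "qvel": joint speeds; "joint_efforts": joint torques, N m; "eef_pos": TCP position; "tcp_rot": TCP orientation; "contact_force": force on the tool from outside, world axes, zero at the start; "wrist_torque": the same for the moment, N m; "opening": opening from 0.0 (shut) to 1.0 (fully open).
Only numpy, scipy, OpenCV 4.12 (cv2) and the standard library are available. Lean on these libraries where they do the work, as an engineer would, in place of code of your own. Each camera call takes 0.05 s, during which the arm holds its last target.

## Task

Shift the gel shaker that carries the staining dish into first gear: push its gear lever with the fingers, without gripping it, along the right-hand track to neutral, across, and fully home into the far-left slot of the H-gate (far and left as seen from the shaker's front, where the gearbox is), and leave it there. Push gently, do not force the lever against the gate, and leave the other shaker's lever and everything else on the bench as it stands.

Things in the scene. Friction and masses are not known exactly. Their poses are not given: they have to be found in the camera images.
- loaded_shaker: the gel shaker that CARRIES THE STAINING DISH, fixed to the bench, 240 mm wide, 420 deep: grey gearbox at the front (150 x 150 mm, 92 high) with the gear lever, white motor housing (150 x 88 mm, 92 high) on the gearbox's left, platform behind (246 x 240 mm, black mat 106 mm above the bench). Origin on the bench under the middle of the gate; x from its front to its platform, y to its left, z up.
- loaded_gate (a point): middle of its H-gate, on the top face of the steel gate plate (110 x 110 mm, 102.5 mm above the bench), axes as the shaker's. Two 12 mm wide tracks, 49 mm long, run along x at y = -15 mm (right) and +15 mm (left), joined only at x = 0 by the neutral cross slot with rounded mouths. The +x ends are the far slots. One engraved dot marks first gear, far-left; 2 near-left, 3 far-right, 4 near-right.
- loaded_knob (a point): centre of the black ball knob, 34 mm diameter, on that shaker's lever (9 mm steel rod). Its x, y from the gate point, mm: home in far-left slot about (38, 31), left end of neutral (0, 31), right end of neutral (0, -31), far-right (38, -31), near-right (-38, -31). It is 57.5 mm above the gate point when upright, 47 in the slots. At the start it is anywhere along the right-hand track.
- loaded_lever: that whole lever, rod and knob; origin at its pivot in the gearbox, 57.5 mm below the gate point and 115 mm from the knob's centre; z along the rod to the knob.
- loaded_shift (a joint): tilt of that lever along the tracks, rad: 0 = neutral, positive = knob away from the shaker's front, about +0.33 = home against the end of a far slot, -0.33 = of a near slot. The lever stays where it is left; moving it takes about 1.6 N at the knob.
- loaded_select (a joint): tilt of that lever across the tracks, rad: positive = to the shaker's left, about +0.27 in the left-hand track, -0.27 in the right-hand one. It can change only in neutral (the rounded mouths guide the rod if shift is within about 0.06 rad of 0). Moving it takes about 1 N at the knob.
- idle_shaker: the other, identical shaker, its platform empty; origin and axes alike.
- idle_knob (a point): centre of the knob of the other, empty shaker's lever; to be left as it is.
- staining_dish: white lidded staining dish with a clear lid, 148 x 193 x 48 mm, loose on the loaded shaker's platform; origin under its centre.
- bench_timer: small grey timer, 55 x 60 x 18 mm, loose on top of the loaded shaker's motor housing; origin under its centre.
- tube_carton: small grey storage box with a lid, 77 x 62 x 43 mm, loose on top of the empty shaker's motor housing; origin under its centre.
- buffer_bottle: glass bottle, 70 mm diameter, 150 mm high, standing on the bench between the shakers; origin under its centre.
- tube_rack: metal wire rack with six glass test tubes, 120 x 56 mm, 102 mm high, on the bench between the shakers; origin under its centre.
- casting_tray: clear gel casting tray with a comb across it, 150 x 116 x 48 mm, on the bench at the left; origin under its centre.
- tip_box: grey pipette tip box with a clear lid, 87 x 124 x 66 mm, on the bench at the right; origin under its centre.
- beaker: glass beaker, 70 mm diameter, 95 mm high, on the bench at the right; origin under its centre.

How it is judged:
By the outcome, as a careful person would: the job done as asked, in the order asked, and still so for the second after the job is handed in, with the robot touching nothing.
It also fails if it takes over 53 s, if anything falls off the work surface, if the arm or the gripper's body presses on something with over 40 N, if the wrist force passes 120 N, or if a joint passes its speed limit or range.

## Working session

There is one attempt and no reset: what is moved stays moved. The work goes in short steps, Python scripts to look and compute and a tool call to move; the robot and the scene stay as the last step left them, time stands still between calls to the robot, and variables do not carry over. Pictures are saved under pics/ and viewed, and the job is handed in when it is done.

Besides the shell and the picture viewer there is one more tool, called after "Call:" by a JSON object that holds its "api" and its "payload". jog_arm: Moves the arm, as the interface text tells. Its arguments: {"type":"object","properties":{"moves":{"type":"array"},"squeeze":{"type":"number"}},"required":["moves"]}

```bash
mkdir -p pics; ls; python3 - <<'E'
from rig import r
import cv2,numpy as np
for n in ("scene","top"):
    p,d=r.grab_frame(n); cv2.imwrite(f"pics/{n}0.png",p[:,:,::-1]); np.savez(f"pics/{n}0.npz",p=p,d=d)
    c=r.calibration(n); print(n,c)
print(r.sense())
E
```

```text
pics
scene {'fx': 525.6671499086947, 'fy': 525.6671499086947, 'cx': 318.25004311855633, 'cy': 244.83996130874678, 'R': array([[-2.09831992e-01,  9.77737447e-01,  1.37525650e-04],
       [ 8.38107660e-01,  1.79938513e-01, -5.14973477e-01],
       [-5.03533599e-01, -1.07942649e-01, -8.57206101e-01]]), 't': array([  62.44694218, -413.60478641, 1735.88216213])}
top {'fx': 559.9506606837123, 'fy': 559.9506606837123, 'cx': 331.3354568312902, 'cy': 237.146362847649, 'R': array([[-0.01738391, -0.9998482 ,  0.00117326],
       [-0.97956672,  0.01679611, -0.2004169 ],
       [ 0.20036677, -0.00463332, -0.97971   ]]), 't': array([  48.15342383,  570.40071218, 1676.93047478])}
{'clock': 0.1, 'qpos': array([-1.17140587e+00,  3.53593385e-01,  1.63408632e+00,  2.77638983e-05,
        1.15518665e+00, -2.39416716e-03]), 'qvel': array([-0.00132215, -0.00093075, -0.00192838,  0.00051266,  0.00082376,
        0.00049371]), 'joint_efforts': array([-3.70793323e-04, -6.06356192e+01, -3.42820716e+01, -7.10353470e-05,
        3.99601602e-03, -1.11848135e-05]), 'eef_pos': array([ 244.25384404, -574.81801076,  230.61633251]), 'tcp_rot': array([-3.14031902e+00, -2.84354457e-05,  4.01773384e-01]), 'contact_force': array([ 0.09303308, -0.11598419, -0.44987119]), 'wrist_torque': array([-0.00540658,  0.07550094,  0.0263941 ]), 'opening': 0.9981056698411436}
```

View pics/scene0.png

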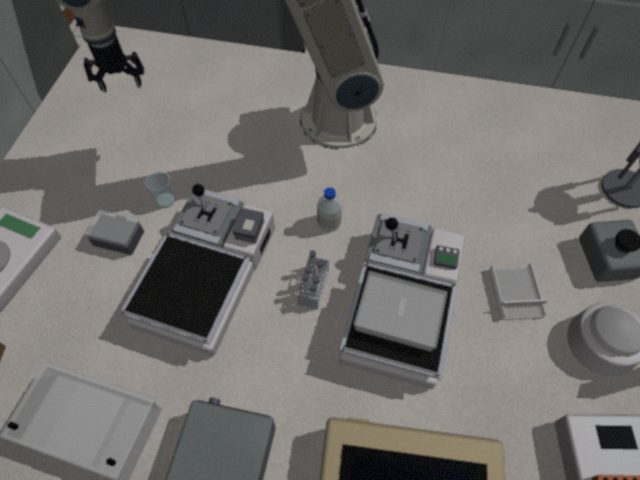

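View pics/top0.png

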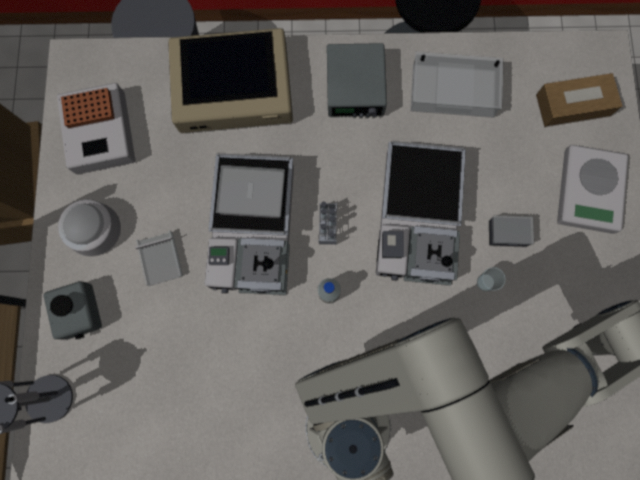

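The loaded shaker, with the dish, has its gate near (262,263) in the top view and (402,245) in the scene view. The idle one is near (433,253) in the top view. I'll zoom in on the loaded one.

```bash
python3 - <<'E'
import cv2,numpy as np
t=cv2.imread("pics/top0.png")[140:305,195:305]; s=cv2.imread("pics/scene0.png")[205:285,345:475]
cv2.imwrite("pics/tz.png",cv2.resize(t[85:160],None,fx=7,fy=7,interpolation=cv2.INTER_CUBIC))
cv2.imwrite("pics/sz.png",cv2.resize(s,None,fx=6,fy=6,interpolation=cv2.INTER_CUBIC))
E
```

```text
(no output)
```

View pics/tz.png

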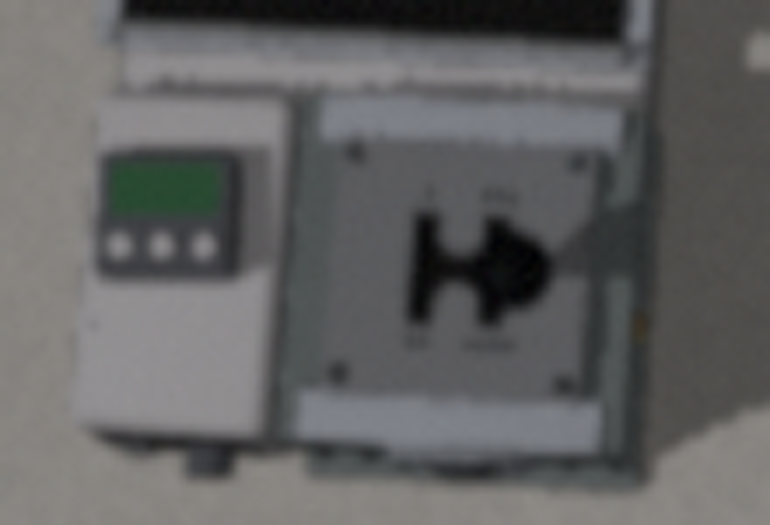

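View pics/sz.png

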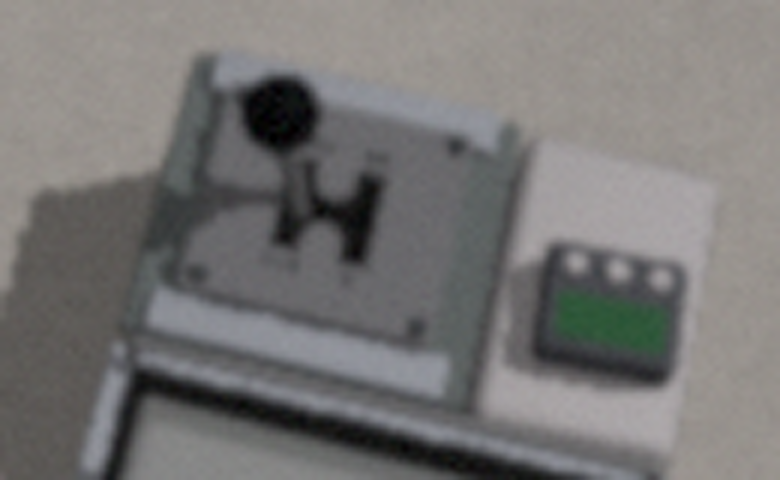

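The top zoom shows four plate screws at (355,151), (578,162), (338,372) and (564,384), with the knob near (516,268). The scene zoom shows three screws at (455,146), (195,272) and (415,327), with the knob at (281,112).

```bash
cat > h.py <<'E'
import numpy as np
from rig import r
def ray(c,u,v):
    d=c["R"].T@np.array([(u-c["cx"])/c["fx"],(v-c["cy"])/c["fy"],1]); return -c["R"].T@c["t"],d/np.linalg.norm(d)
def onz(c,u,v,z):
    o,d=ray(c,u,v); return o+d*(z-o[2])/d[2]
def tri(rs):
    A=0;b=0
    for o,d in rs:
        P=np.eye(3)-np.outer(d,d);A=A+P;b=b+P@o
    X=np.linalg.solve(A,b); return X,[np.linalg.norm(np.cross(d,X-o)) for o,d in rs]
E
python3 - <<'E'
from h import *
ct,cs=r.calibration("top"),r.calibration("scene")
T=lambda x,y:((x+.5)/7-.5+195,(y+.5)/7-.5+225)
S=lambda x,y:((x+.5)/6-.5+345,(y+.5)/6-.5+205)
FL,FR,NL,NR=[onz(ct,*T(*p),102.5) for p in((355,151),(578,162),(338,372),(564,384))]
print("top",FL,FR,NL,NR,(FL+FR+NL+NR)/4); print(np.linalg.norm(FL-FR),np.linalg.norm(FL-NL))
sNL,sFR,sFL=[onz(cs,*S(*p),102.5) for p in((455,146),(195,272),(415,327))]
print("scene",sFL,sFR,sNL,(sNL+sFR)/2)
for a,b in((NL,FL),(NR,FR),(sNL,sFL)):print("yaw",np.arctan2(*(b-a)[[1,0]]))
for a,b in((FR,FL),(NR,NL),(sFR,sFL)):print("yawy",np.arctan2(*(b-a)[[1,0]])-np.pi/2)
print("slots T",onz(ct,*T(424,268),102.5), onz(ct,*T(492,268),102.5))
K,e=tri([ray(ct,*T(516,268)),ray(cs,*S(281,112))]);print("knob",K,e)
E
```

```text
top [538.82488279 297.59940364 102.5       ] [532.37770344 201.85898551 102.5       ] [443.46525222 303.53435912 102.5       ] [436.69031905 207.60513624 102.5       ] [487.83953938 252.64947113 102.5       ]
95.95724978504951 95.54414078694347
scene [535.34862764 301.09953478 102.5       ] [528.11011409 205.1278374  102.5       ] [440.10255223 307.51308249 102.5       ] [484.10633316 256.32045994 102.5       ]
yaw -0.06215743653078186
yaw -0.059979259577011015
yaw -0.06723511164935567
yawy -0.06723869141887207
yawy -0.07050721953913008
yawy -0.07528088508812592
slots T [487.49634351 267.47819517 102.5       ] [486.99722935 238.46345451 102.5       ]
knob [477.49877876 225.22029335 159.34682202] [np.float64(3.243889574331474), np.float64(3.2438895743315217)]
```

The gate is at about (486,254), z 102.5, yaw -0.066. The knob is at about (-6,-30) in gate axes and z 159, which fits the sizes given. I'll move in above it with the fingers shut and look with the wrist camera.

Call:
{"api": "jog_arm", "payload": {"moves": [{"grip": 1, "translation": [0.01, -0.015, -0.008], "twist": [0, 0, 0]}, {"grip": 1, "translation": [0.0195, -0.029, -0.006], "twist": [0, 0, 0]}, {"grip": 1, "translation": [0.0195, -0.029, -0.006], "twist": [0, 0, 0]}, {"grip": 1, "translation": [0.0195, -0.029, -0.006], "twist": [0, 0, 0]}, {"grip": 1, "translation": [0.0195, -0.029, -0.006], "twist": [0, 0, 0]}, {"grip": 1, "translation": [0.0195, -0.029, -0.006], "twist": [0, 0, 0]}, {"grip": 1, "translation": [0.0195, -0.029, -0.006], "twist": [0, 0, 0]}, {"grip": 1, "translation": [0.0195, -0.029, -0.006], "twist": [0, 0, 0]}, {"grip": 1, "translation": [0.0195, -0.029, -0.006], "twist": [0, 0, 0]}, {"grip": 1, "translation": [0.0195, -0.029, -0.006], "twist": [0, 0, 0]}]}}

```text
clock: 0.93
eef_pos: [306.9, -246.9, 293.3]
tcp_rot: [-3.141, 0.0, 0.401]
contact_force: [0.3, -0.3, -1.1]
opening: -0.004
```

Call:
{"api": "jog_arm", "payload": {"moves": [{"grip": 1, "translation": [0.0195, -0.029, -0.004], "twist": [0, 0, 0]}, {"grip": 1, "translation": [0.0195, -0.029, -0.004], "twist": [0, 0, 0]}, {"grip": 1, "translation": [0.0195, -0.029, -0.004], "twist": [0, 0, 0]}, {"grip": 1, "translation": [0.0195, -0.029, -0.004], "twist": [0, 0, 0]}, {"grip": 1, "translation": [0.0195, -0.029, -0.004], "twist": [0, 0, 0]}, {"grip": 1, "translation": [0.0195, -0.029, -0.004], "twist": [0, 0, 0]}, {"grip": 1, "translation": [0.0195, -0.029, -0.004], "twist": [0, 0, 0]}, {"grip": 1, "translation": [0.0195, -0.029, -0.004], "twist": [0, 0, 0]}, {"grip": 1, "translation": [0.0195, -0.029, -0.004], "twist": [0, 0, 0]}, {"grip": 1, "translation": [0.0195, -0.029, -0.004], "twist": [0, 0, 0]}]}}

```text
clock: 1.77
eef_pos: [372.9, 96.3, 333.5]
tcp_rot: [3.141, -0.0, 0.402]
contact_force: [1.1, -1.0, -0.0]
opening: -0.0
```

Call:
{"api": "jog_arm", "payload": {"moves": [{"grip": 1, "translation": [0.01, -0.01, 0], "twist": [0, 0, -0.11]}, {"grip": 1, "translation": [0.01, -0.01, 0], "twist": [0, 0, -0.11]}, {"grip": 1, "translation": [0.01, -0.01, 0], "twist": [0, 0, -0.11]}, {"grip": 1, "translation": [0.01, -0.01, 0], "twist": [0, 0, -0.11]}, {"grip": 1, "translation": [0.01, -0.005, 0], "twist": [0, 0, -0.11]}, {"grip": 1, "translation": [0.01, 0, 0], "twist": [0, 0, -0.11]}, {"grip": 1, "translation": [0.01, 0, 0], "twist": [0, 0, -0.11]}, {"grip": 1, "translation": [0.01, 0, 0], "twist": [0, 0, -0.11]}, {"grip": 1, "translation": [0.01, 0, 0], "twist": [0, 0, -0.11]}, {"grip": 1, "translation": [0.01, 0, 0], "twist": [0, 0, -0.11]}]}}

```text
clock: 2.6
eef_pos: [407.6, 206.0, 333.0]
tcp_rot: [-3.141, 0.0, 1.507]
contact_force: [-0.5, -0.5, -0.1]
opening: -0.0
```

```bash
python3 - <<'E'
from h import *
import cv2
c=r.calibration("wrist");s=r.sense();print(s["eef_pos"],s["tcp_rot"],s["qpos"])
p,d=r.grab_frame("wrist"); cv2.imwrite("pics/w1.png",p[:,:,::-1]); np.savez("pics/w1.npz",p=p,d=d,R=c["R"],t=c["t"],k=[c[k] for k in("fx","fy","cx","cy")])
print(c, -c["R"].T@c["t"])
E
```

```text
[407.63131628 205.97246097 332.98585261] [-3.14113917e+00  3.25686518e-04  1.50713863e+00] [ 4.64626710e-01 -8.14890195e-03  1.84497566e+00 -5.46218983e-05
  1.30532172e+00  5.28298826e-01]
{'fx': 401.7363782614027, 'fy': 401.7363782614027, 'cx': 321.78817915451407, 'cy': 236.53297029474888, 'R': array([[ 9.97985966e-01, -6.34338198e-02, -4.03521556e-04],
       [-6.10754737e-02, -9.62562735e-01,  2.64088560e-01],
       [-1.71405610e-02, -2.63532032e-01, -9.64498351e-01]]), 't': array([-393.32894958,  163.3090038 ,  537.77966348])} [411.72879145 273.96697099 475.40084229]
```

View pics/w1.png

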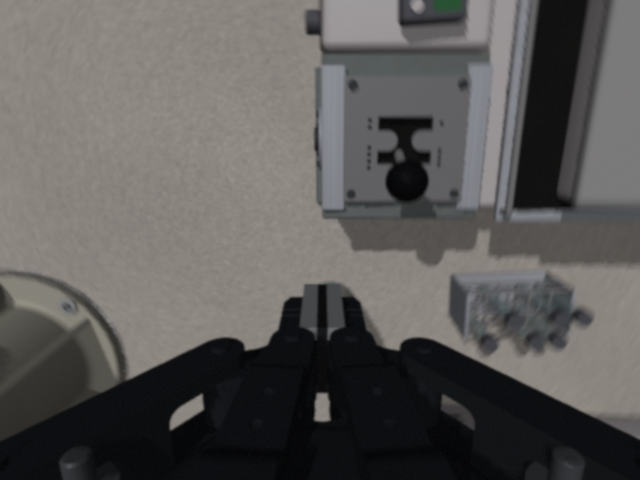

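The wrist view shows the screws at about (353,85), (463,84), (350,195) and (455,194), and the knob at (407,181). The single engraved dot is at (441,123), which is the far end of the left track.

```bash
cat > wm.py <<'E'
from h import *
import cv2,sys
def meas(f,scr,box,extra=True):
    z=np.load(f);c=dict(zip(("fx","fy","cx","cy"),z["k"]));c["R"]=z["R"];c["t"]=z["t"]
    g=cv2.cvtColor(z["p"],cv2.COLOR_RGB2GRAY).astype(float)
    P=[]
    for u,v in scr:
        w=g[v-7:v+8,u-7:u+8];m=np.clip(np.median(w)-12-w,0,None);yy,xx=np.mgrid[v-7:v+8,u-7:u+8]
        q=((m*xx).sum()/m.sum(),(m*yy).sum()/m.sum());P.append(onz(c,*q,102.5));print("scr",np.round(q,1),np.round(P[-1],1))
    NL,FL,NR,FR=P;G=sum(P)/4;v=(FL-NL)+(FR-NR);yaw=np.arctan2(v[1],v[0]);w=(FL-FR)+(NL-NR);y2=np.arctan2(w[1],w[0])-np.pi/2
    print("gate",G,"yaw",yaw,y2,"sides",np.linalg.norm(FL-NL),np.linalg.norm(FL-FR))
    return c,g,G,(yaw+y2)/2
def loc(G,yaw,X):
    d=X-G;return np.array([np.cos(yaw)*d[0]+np.sin(yaw)*d[1],-np.sin(yaw)*d[0]+np.cos(yaw)*d[1],d[2]])
E
python3 - <<'E'
from wm import *
c,g,G,yaw=meas("pics/w1.npz",[(353,85),(463,84),(350,195),(455,194)],0)
w=g[155:208,380:435];m=(w<45).astype(np.uint8)
m=cv2.morphologyEx(m,cv2.MORPH_OPEN,np.ones((13,13)))
cs=max(cv2.findContours(m,0,2)[0],key=cv2.contourArea);(x,y),R=cv2.minEnclosingCircle(cs);print(x+380,y+155,R)
for z in(155,157,159):print(z,loc(G,yaw,onz(c,x+380,y+155,z)))
E
```

```text
scr [352.7  84.8] [440.7 307.3 102.5]
scr [462.8  84. ] [536.5 301.8 102.5]
scr [350.9 194.5] [434.8 211.1 102.5]
scr [453.6 193.4] [530.7 206.  102.5]
gate [485.68572621 256.56727122 102.5       ] yaw -0.05487682818353848 -0.060197125610713 sides 95.94131256010309 95.98523871631767
404.0 173.2340431213379 30.1411075592041
155 [-10.01385518 -22.96960667  52.5       ]
157 [-10.41848127 -22.74434133  54.5       ]
159 [-10.82310736 -22.51907599  56.5       ]
```

```bash
python3 - <<'E'
from wm import *
c,g,G,yaw=meas("pics/w1.npz",[(353,85),(463,84),(350,195),(455,194)],0)
for z in(154,156,158):print(z,loc(G,yaw,onz(c,407,181.5,z)))
p=np.load("pics/w1.npz")["p"][70:220,330:490,::-1]
cv2.imwrite("pics/w1z.png",cv2.resize(p,None,fx=4,fy=4,interpolation=cv2.INTER_CUBIC))
E
```

```text
scr [352.7  84.8] [440.7 307.3 102.5]
scr [462.8  84. ] [536.5 301.8 102.5]
scr [350.9 194.5] [434.8 211.1 102.5]
scr [453.6 193.4] [530.7 206.  102.5]
gate [485.68572621 256.56727122 102.5       ] yaw -0.05487682818353848 -0.060197125610713 sides 95.94131256010309 95.98523871631767
154 [ -7.09761275 -29.66620653  51.5       ]
156 [ -7.51912697 -29.39997075  53.5       ]
158 [ -7.94064119 -29.13373497  55.5       ]
```

View pics/w1z.png

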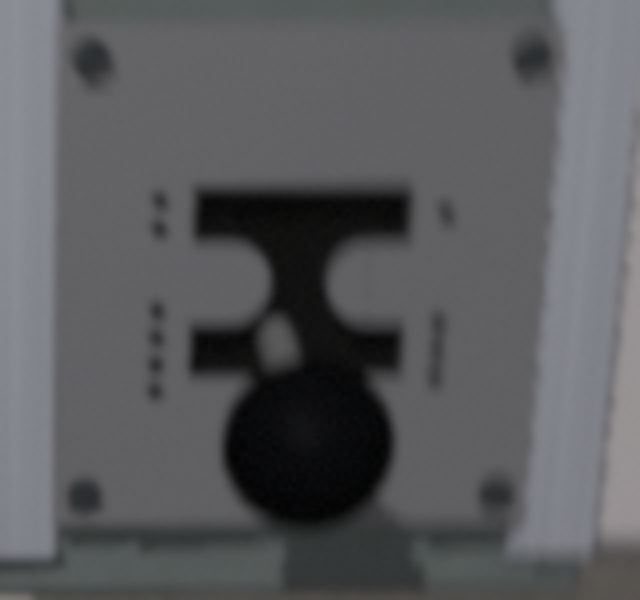

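Knob in gate axes: about (-7.5,-30). The tool axes now match the shaker's: tool x is its left, tool y is its far direction and tool z is down. I'll come down on the near side of the knob.

Call:
{"api": "jog_arm", "payload": {"moves": [{"grip": 1, "translation": [0.004, 0.004, 0.02], "twist": [0, 0, 0]}, {"grip": 1, "translation": [0.004, 0.004, 0.028], "twist": [0, 0, 0]}, {"grip": 1, "translation": [0.004, 0.004, 0.028], "twist": [0, 0, 0]}, {"grip": 1, "translation": [0.004, 0.004, 0.028], "twist": [0, 0, 0]}, {"grip": 1, "translation": [0.004, 0.004, 0.028], "twist": [0, 0, 0]}, {"grip": 1, "translation": [0.004, 0.003, 0.024], "twist": [0, 0, 0]}, {"grip": 1, "translation": [0, 0, 0.02], "twist": [0, 0, 0]}, {"grip": 1, "translation": [0, 0, 0.012], "twist": [0, 0, 0]}, {"grip": 1, "translation": [0, 0, 0], "twist": [0, 0, 0]}]}}

```text
clock: 3.4
eef_pos: [430.3, 226.7, 142.6]
tcp_rot: [-3.137, 0.003, 1.499]
contact_force: [-0.2, -0.3, 0.1]
opening: -0.001
```

```bash
cat > wl.py <<'E'
from wm import *
n=sys.argv[1]
G=np.array([485.5,255.8,102.5]);yaw=-.06
c=r.calibration("wrist");s=r.sense();print("clock",s["clock"],"F",np.round(s["contact_force"],1),"tcp",np.round(s["eef_pos"],1),"rot",np.round(s["tcp_rot"],3),"loc",np.round(loc(G,yaw,s["eef_pos"]),1))
p,d=r.grab_frame("wrist"); cv2.imwrite(f"pics/{n}.png",p[:,:,::-1]); np.savez(f"pics/{n}.npz",p=p,d=d,R=c["R"],t=c["t"],k=[c[k] for k in("fx","fy","cx","cy")])
E
python3 wl.py w2
```

```text
clock 3.4 F [-0.2 -0.3  0.1] tcp [430.3 226.7 142.6] rot [-3.137e+00  3.000e-03  1.499e+00] loc [-53.4 -32.3  40.1]
```

View pics/w2.png

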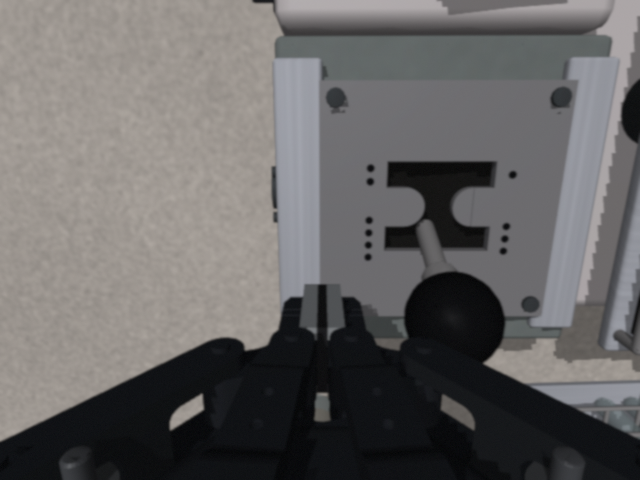

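The wrist view shows the knob at (454,321) with radius about 50 px, and the finger tips at u 300-345. The rod sits in the right track, a little to the near side of neutral.

```bash
python3 - <<'E'
from wm import *
c,g,G,yaw=meas("pics/w2.npz",[(336,97),(561,96),(530,304),(530,304)],0)
G=np.array([485.5,255.8,102.5]);yaw=-.06
m=((g<40)*255).astype(np.uint8);m[:,:404]=0;m[:275]=0;m[372:]=0;m[:,510:]=0
m=cv2.morphologyEx(m,cv2.MORPH_OPEN,np.ones((25,25)))
cs=max(cv2.findContours(m,0,2)[0],key=cv2.contourArea);(x,y),R=cv2.minEnclosingCircle(cs);print(x,y,R)
for z in(155,157):print(z,loc(G,yaw,onz(c,454,321,z)))
for u in(300,345):
  for v in (290,320): print(u,v,loc(G,yaw,onz(c,u,v,145)))
C=-c["R"].T@c["t"];print("cam",C,loc(G,yaw,C))
E
```

```text
scr [nan nan] [nan nan nan]
scr [554. 103.] [535.1 297.3 102.5]
scr [nan nan] [nan nan nan]
scr [nan nan] [nan nan nan]
gate [nan nan nan] yaw nan nan sides nan nan
446.151611328125 329.13629150390625 59.408267974853516
155 [ -6.56482781 -31.35004149  52.5       ]
157 [ -7.2684958  -30.31025687  54.5       ]
300 290 [-61.70689014 -23.21474561  42.5       ]
300 320 [-62.02419798 -35.60078033  42.5       ]
345 290 [-44.82994148 -23.3719338   42.5       ]
345 320 [-44.77753999 -35.75478373  42.5       ]
cam [435.50089776 295.04433445 284.88384138] [-52.26237837  36.17556934 182.38384138]wm.py:9: RuntimeWarning: invalid value encountered in scalar divide
  q=((m*xx).sum()/m.sum(),(m*yy).sum()/m.sum());P.append(onz(c,*q,102.5));print("scr",np.round(q,1),np.round(P[-1],1))
```

Call:
{"api": "jog_arm", "payload": {"moves": [{"grip": 1, "translation": [0.001, 0.003, 0], "twist": [0, 0, 0]}, {"grip": 1, "translation": [0, 0.004, 0], "twist": [0, 0, 0]}, {"grip": 1, "translation": [0, 0.004, 0], "twist": [0, 0, 0]}, {"grip": 1, "translation": [0, 0.003, 0], "twist": [0, 0, 0]}, {"grip": 1, "translation": [0, 0.002, 0], "twist": [0, 0, 0]}, {"grip": 1, "translation": [0, 0.002, 0], "twist": [0, 0, 0]}, {"grip": 1, "translation": [0, 0.002, 0], "twist": [0, 0, 0]}, {"grip": 1, "translation": [0, 0.002, 0], "twist": [0, 0, 0]}, {"grip": 1, "translation": [0, 0.001, 0], "twist": [0, 0, 0]}, {"grip": 1, "translation": [0, 0, 0], "twist": [0, 0, 0]}]}}

```text
clock: 4.28
eef_pos: [455.3, 227.4, 145.2]
tcp_rot: [3.142, 0.0, 1.502]
contact_force: [-0.6, -0.3, 1.9]
opening: 0.001
```

```bash
python3 wl.py w3
```

```text
clock 4.2833 F [-0.6 -0.3  1.9] tcp [455.3 227.4 145.2] rot [3.142 0.    1.502] loc [-28.4 -30.2  42.7]
```

View pics/w3.png

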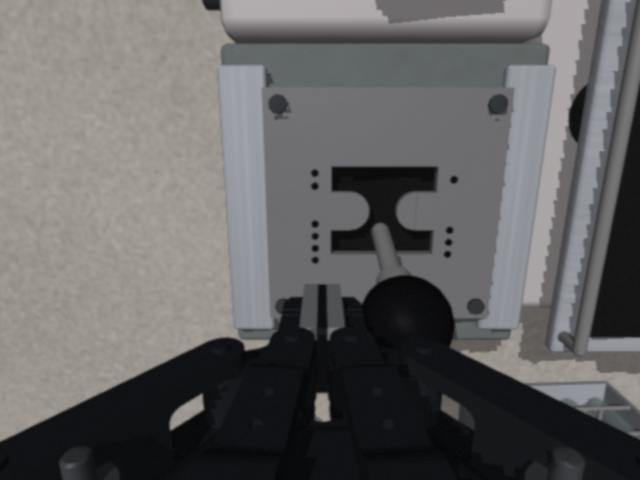

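```bash
cat > kn.py <<'E'
from wm import *
def kn(f,u,v,pts,z=157):
    zz=np.load(f);c=dict(zip(("fx","fy","cx","cy"),zz["k"]));c["R"]=zz["R"];c["t"]=zz["t"]
    G=np.array([485.5,255.8,102.5]);yaw=-.06
    print("knob",loc(G,yaw,onz(c,u,v,z)))
    for p in pts:print(p,loc(G,yaw,onz(c,*p,102.5)))
E
python3 - <<'E'
from kn import *
kn("pics/w3.npz",407.5,319,[(278,104),(498,104),(475,306),(331,180),(437,180),(331,241),(432,241),(378,228)])
E
```

```text
knob [  1.99722594 -28.7005985   54.5       ]
(278, 104) [-47.14814087  47.63065571   0.        ]
(498, 104) [49.30206205 46.77111009  0.        ]
(475, 306) [ 48.0534669  -49.59356625   0.        ]
(331, 180) [-24.00881     14.16031797   0.        ]
(437, 180) [24.77762495 13.72461302  0.        ]
(331, 241) [-24.09256569 -15.03516688   0.        ]
(432, 241) [ 24.32866925 -15.46842013   0.        ]
(378, 228) [-1.74005631e+00 -8.81081336e+00 -2.84217094e-14]
```

The lever is at neutral: knob x about +1.5, and the gate frame checks to within 1 mm. Before going round to its right side I'll check clearance to the bottle.

```bash
python3 - <<'E'
from wm import *
G=np.array([485.5,255.8,102.5]);c=r.calibration("top");c2=r.calibration("scene")
print(loc(G,-.06,onz(c,328,288,150)),loc(G,-.06,onz(c2,330,193,150)))
E
```

```text
[ -69.89929284 -209.44643643   47.5       ] [ -63.86215089 -204.10786063   47.5       ]
```

Call:
{"api": "jog_arm", "payload": {"moves": [{"grip": 1, "translation": [0, -0.006, 0], "twist": [0, 0, 0]}, {"grip": 1, "translation": [0, -0.012, 0], "twist": [0, 0, 0]}, {"grip": 1, "translation": [-0.009, 0, 0], "twist": [0, 0, 0]}, {"grip": 1, "translation": [-0.018, 0, 0], "twist": [0, 0, 0]}, {"grip": 1, "translation": [-0.018, 0, 0], "twist": [0, 0, 0]}, {"grip": 1, "translation": [0, 0.008, 0], "twist": [0, 0, 0]}, {"grip": 1, "translation": [0, 0.015, 0], "twist": [0, 0, 0]}, {"grip": 1, "translation": [0, 0.015, 0], "twist": [0, 0, 0]}, {"grip": 1, "translation": [0, 0.01, 0], "twist": [0, 0, 0]}, {"grip": 1, "translation": [0, 0, 0], "twist": [0, 0, 0]}]}}

```text
clock: 5.17
eef_pos: [483.9, 180.6, 145.5]
tcp_rot: [3.14, -0.001, 1.501]
contact_force: [-0.1, -0.1, 0.5]
opening: 0.003
```

```bash
python3 wl.py w4
```

```text
clock 5.1667 F [-0.1 -0.1  0.5] tcp [483.9 180.6 145.5] rot [ 3.140e+00 -1.000e-03  1.501e+00] loc [  2.9 -75.2  43. ]
```

View pics/w4.png

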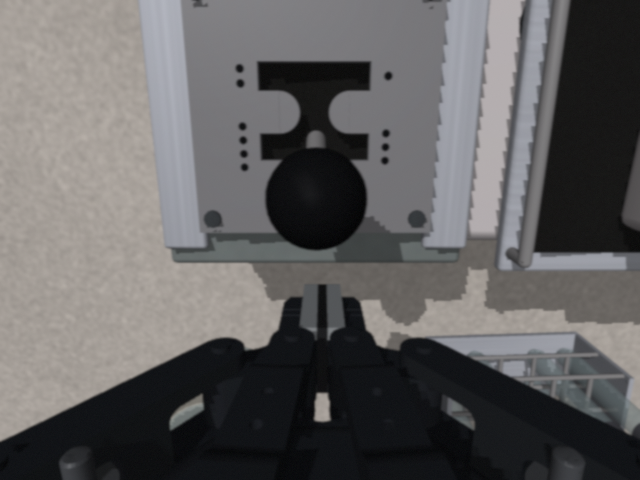

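```bash
python3 - <<'E'
from kn import *
kn("pics/w4.npz",316,199,[(213,219),(417,219),(312,62),(316,135)])
E
```

```text
knob [  1.1677237  -30.09857858  54.5       ]
(213, 219) [-48.43877487 -48.7079488    0.        ]
(417, 219) [ 48.05028525 -49.65199115   0.        ]
(312, 62) [-0.54898616 19.64811292  0.        ]
(316, 135) [  0.76370657 -10.65793356   0.        ]
```

Call:
{"api": "jog_arm", "payload": {"moves": [{"grip": 1, "translation": [0.004, -0.001, 0], "twist": [0, 0, 0]}, {"grip": 1, "translation": [0.005, -0.001, 0], "twist": [0, 0, 0]}, {"grip": 1, "translation": [0.004, 0, 0], "twist": [0, 0, 0]}, {"grip": 1, "translation": [0.004, 0, 0], "twist": [0, 0, 0]}, {"grip": 1, "translation": [0.004, 0, 0], "twist": [0, 0, 0]}, {"grip": 1, "translation": [0.004, 0, 0], "twist": [0, 0, 0]}, {"grip": 1, "translation": [0.004, 0, 0], "twist": [0, 0, 0]}, {"grip": 1, "translation": [0.004, 0, 0], "twist": [0, 0, 0]}]}}

```text
clock: 5.88
eef_pos: [482.3, 213.9, 145.3]
tcp_rot: [3.142, 0.0, 1.502]
contact_force: [0.7, -2.0, 1.2]
opening: 0.0
```

```bash
python3 wl.py w5
```

```text
clock 5.8833 F [ 0.7 -2.   1.2] tcp [482.3 213.9 145.3] rot [3.142 0.    1.502] loc [ -0.7 -42.   42.8]
```

View pics/w5.png

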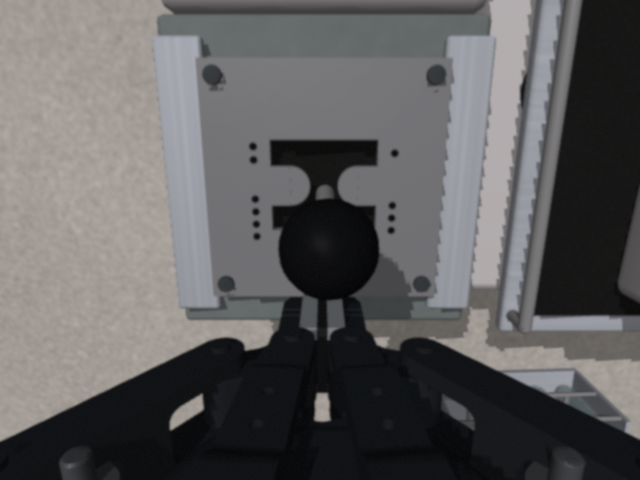

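The knob is at (328,249) and moving across in the neutral slot, with about 2 N on the tool.

Call:
{"api": "jog_arm", "payload": {"moves": [{"grip": 1, "translation": [0.004, 0, 0], "twist": [0, 0, 0]}, {"grip": 1, "translation": [0.004, 0, 0], "twist": [0, 0, 0]}, {"grip": 1, "translation": [0.004, 0, 0], "twist": [0, 0, 0]}, {"grip": 1, "translation": [0.004, 0, 0], "twist": [0, 0, 0]}, {"grip": 1, "translation": [0.004, 0, 0], "twist": [0, 0, 0]}, {"grip": 1, "translation": [0.004, 0, 0], "twist": [0, 0, 0]}, {"grip": 1, "translation": [0.004, 0, 0], "twist": [0, 0, 0]}, {"grip": 1, "translation": [0.003, 0, 0], "twist": [0, 0, 0]}, {"grip": 1, "translation": [0.002, 0, 0], "twist": [0, 0, 0]}, {"grip": 1, "translation": [0, 0, 0], "twist": [0, 0, 0]}]}}

```text
clock: 6.77
eef_pos: [484.6, 246.9, 145.2]
tcp_rot: [3.142, -0.0, 1.502]
contact_force: [-0.2, -0.7, 0.2]
opening: -0.001
```

```bash
python3 wl.py w6
```

```text
clock 6.7667 F [-0.2 -0.7  0.2] tcp [484.6 246.9 145.2] rot [ 3.142 -0.     1.502] loc [-0.4 -9.  42.7]
```

View pics/w6.png

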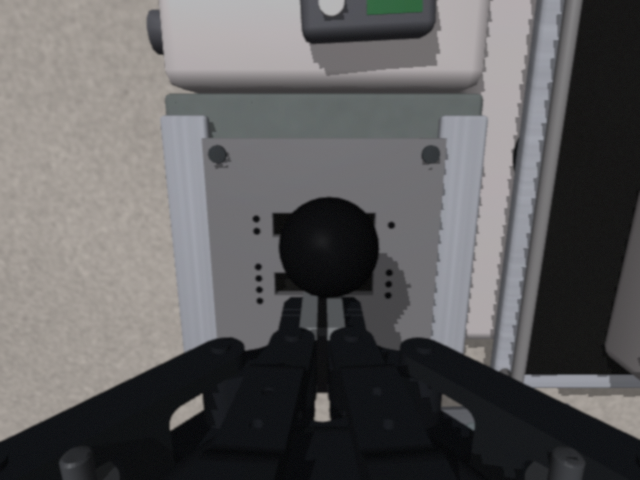

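```bash
python3 - <<'E'
from kn import *
kn("pics/w5.npz",328,249,[(226,284)],160)
kn("pics/w6.npz",328.5,247,[(218,154),(431,154)],158)
E
```

```text
knob [  1.39392034 -13.20047882  57.5       ]
(226, 284) [-48.30296409 -48.50657946   0.        ]
knob [ 1.862585   19.94781136 55.5       ]
(218, 154) [-47.12574399  47.57891265   0.        ]
(431, 154) [49.25914665 46.75422393  0.        ]
```

Call:
{"api": "jog_arm", "payload": {"moves": [{"grip": 1, "translation": [0.002, 0, 0], "twist": [0, 0, 0]}, {"grip": 1, "translation": [0.002, 0, 0], "twist": [0, 0, 0]}, {"grip": 1, "translation": [0.002, 0, 0], "twist": [0, 0, 0]}, {"grip": 1, "translation": [0.002, 0, 0], "twist": [0, 0, 0]}, {"grip": 1, "translation": [0.001, 0, 0], "twist": [0, 0, 0]}, {"grip": 1, "translation": [0, 0, 0], "twist": [0, 0, 0]}]}}

```text
clock: 7.32
eef_pos: [485.1, 255.6, 145.2]
tcp_rot: [-3.141, -0.0, 1.502]
contact_force: [-0.4, 0.1, -0.2]
opening: -0.003
```

```bash
python3 wl.py w7
```

```text
clock 7.3167 F [-0.4  0.1 -0.2] tcp [485.1 255.6 145.2] rot [-3.141 -0.     1.502] loc [-0.3 -0.2 42.7]
```

View pics/w7.png

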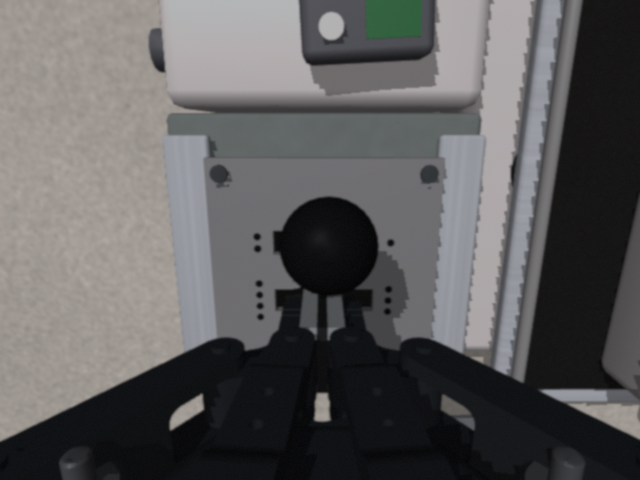

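Call:
{"api": "jog_arm", "payload": {"moves": [{"grip": 1, "translation": [0.001, 0, 0], "twist": [0, 0, 0]}, {"grip": 1, "translation": [0.001, 0, 0], "twist": [0, 0, 0]}, {"grip": 1, "translation": [0, 0, 0], "twist": [0, 0, 0]}]}}

```text
clock: 7.62
eef_pos: [485.3, 257.5, 145.3]
tcp_rot: [-3.142, -0.0, 1.502]
contact_force: [0.5, -1.6, -1.1]
opening: 0.004
```

```bash
python3 wl.py w8;python3 - <<'E'
from kn import *
kn("pics/w7.npz",328.5,246,[],156.5)
E
```

```text
clock 7.6167 F [ 0.5 -1.6 -1.1] tcp [485.3 257.5 145.3] rot [-3.142 -0.     1.502] loc [-0.3  1.7 42.8]
knob [ 1.9310563  28.61316189 54.        ]
```

View pics/w8.png

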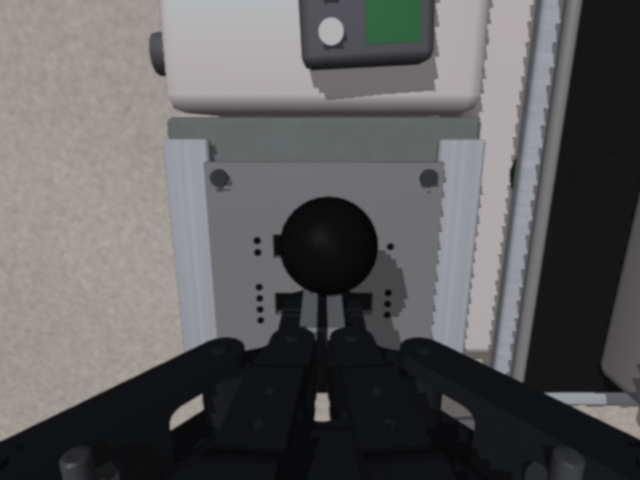

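The knob is now at y ≈ 31, the left end of neutral, with a light 1.6 N on the tool. I'll back off and go round to its near side.

Call:
{"api": "jog_arm", "payload": {"moves": [{"grip": 1, "translation": [-0.006, 0, 0], "twist": [0, 0, 0]}, {"grip": 1, "translation": [-0.009, 0, 0], "twist": [0, 0, 0]}, {"grip": 1, "translation": [0, -0.015, 0], "twist": [0, 0, 0]}, {"grip": 1, "translation": [0, -0.016, 0], "twist": [0, 0, 0]}, {"grip": 1, "translation": [0, -0.015, 0], "twist": [0, 0, 0]}, {"grip": 1, "translation": [0.014, 0, 0], "twist": [0, 0, 0]}, {"grip": 1, "translation": [0.016, 0, 0], "twist": [0, 0, 0]}, {"grip": 1, "translation": [0.014, 0, 0], "twist": [0, 0, 0]}, {"grip": 1, "translation": [0, 0.005, 0], "twist": [0, 0, 0]}, {"grip": 1, "translation": [0, 0, 0], "twist": [0, 0, 0]}]}}

```text
clock: 8.5
eef_pos: [447.6, 289.8, 145.4]
tcp_rot: [3.141, -0.0, 1.503]
contact_force: [-0.6, -0.6, -0.2]
opening: 0.0
```

```bash
python3 wl.py w9
```

```text
clock 8.5 F [-0.6 -0.6 -0.2] tcp [447.6 289.8 145.4] rot [ 3.141 -0.     1.503] loc [-39.9  31.7  42.9]
```

View pics/w9.png

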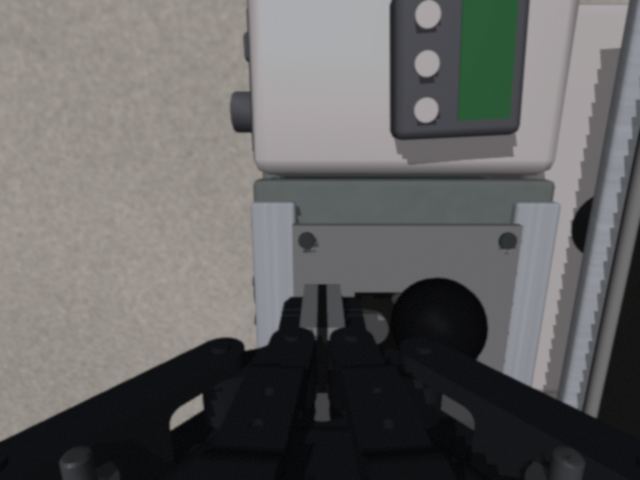

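Call:
{"api": "jog_arm", "payload": {"moves": [{"grip": 1, "translation": [0, 0.004, 0], "twist": [0, 0, 0]}, {"grip": 1, "translation": [0, 0.004, 0], "twist": [0, 0, 0]}, {"grip": 1, "translation": [0, 0.003, 0], "twist": [0, 0, 0]}, {"grip": 1, "translation": [0, 0.003, 0], "twist": [0, 0, 0]}, {"grip": 1, "translation": [0, 0.003, 0], "twist": [0, 0, 0]}, {"grip": 1, "translation": [0, 0.003, 0], "twist": [0, 0, 0]}, {"grip": 1, "translation": [0, 0.003, 0], "twist": [0, 0, 0]}, {"grip": 1, "translation": [0, 0, 0], "twist": [0, 0, 0]}]}}

```text
clock: 9.22
eef_pos: [469.9, 287.5, 145.4]
tcp_rot: [3.141, -0.0, 1.502]
contact_force: [-1.5, -0.5, 0.1]
opening: 0.001
```

```bash
python3 wl.py w10
```

```text
clock 9.2167 F [-1.5 -0.5  0.1] tcp [469.9 287.5 145.4] rot [ 3.141 -0.     1.502] loc [-17.4  30.7  42.9]
```

View pics/w10.png

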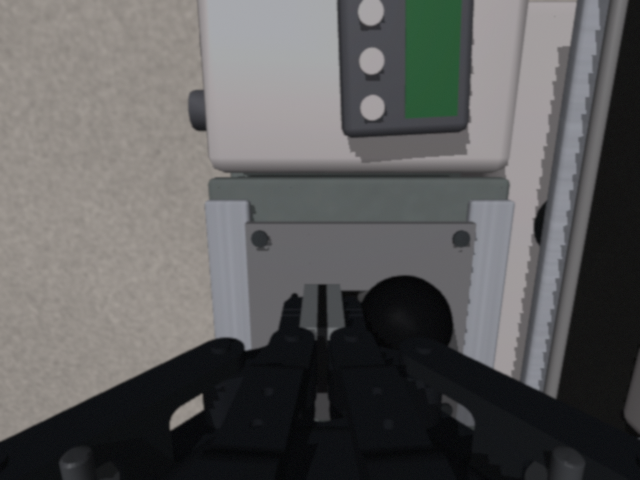

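The knob is moving along the left track, now at (406,320), at about 1.5 N.

Call:
{"api": "jog_arm", "payload": {"moves": [{"grip": 1, "translation": [0, 0.003, 0], "twist": [0, 0, 0]}, {"grip": 1, "translation": [0, 0.003, 0], "twist": [0, 0, 0]}, {"grip": 1, "translation": [0, 0.003, 0], "twist": [0, 0, 0]}, {"grip": 1, "translation": [0, 0.003, 0], "twist": [0, 0, 0]}, {"grip": 1, "translation": [0, 0.003, 0], "twist": [0, 0, 0]}, {"grip": 1, "translation": [0, 0.003, 0], "twist": [0, 0, 0]}, {"grip": 1, "translation": [0, 0.003, 0], "twist": [0, 0, 0]}, {"grip": 1, "translation": [0, 0.001, 0], "twist": [0, 0, 0]}, {"grip": 1, "translation": [0, 0, 0], "twist": [0, 0, 0]}]}}

```text
clock: 10.02
eef_pos: [491.6, 286.0, 145.2]
tcp_rot: [3.141, -0.0, 1.502]
contact_force: [-1.3, 0.3, -0.1]
opening: 0.001
```

```bash
python3 wl.py w11
```

```text
clock 10.0167 F [-1.3  0.3 -0.1] tcp [491.6 286.  145.2] rot [ 3.141 -0.     1.502] loc [ 4.3 30.5 42.7]
```

View pics/w11.png

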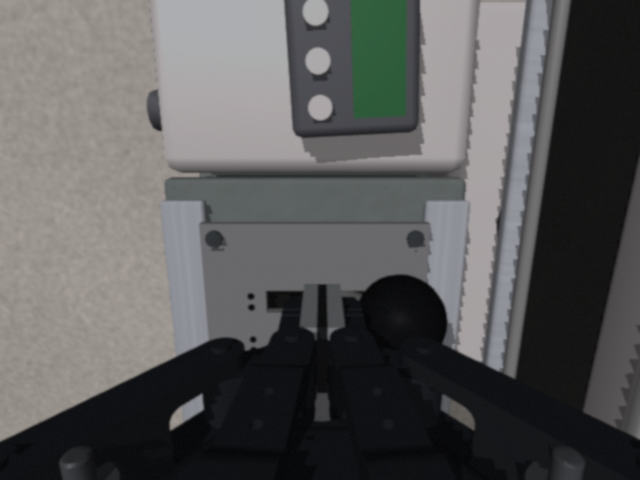

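```bash
python3 - <<'E'
from kn import *
kn("pics/w10.npz",407,320,[],156)
kn("pics/w11.npz",402.5,317,[(214,239),(415,239)],151.5)
E
```

```text
knob [13.02924288 31.24511541 53.5       ]
knob [34.07574558 30.04739592 49.        ]
(214, 239) [-47.36779286  47.18661264   0.        ]
(415, 239) [48.84639121 46.3108994   0.        ]
```

Call:
{"api": "jog_arm", "payload": {"moves": [{"grip": 1, "translation": [0, 0.001, 0], "twist": [0, 0, 0]}, {"grip": 1, "translation": [0, 0.001, 0], "twist": [0, 0, 0]}, {"grip": 1, "translation": [0, 0, 0], "twist": [0, 0, 0]}]}}

```text
clock: 10.32
eef_pos: [493.4, 285.9, 145.3]
tcp_rot: [3.142, -0.0, 1.502]
contact_force: [-2.4, 0.8, -0.6]
opening: -0.0
```

Call:
{"api": "jog_arm", "payload": {"moves": [{"grip": 1, "translation": [0, 0.001, 0], "twist": [0, 0, 0]}, {"grip": 1, "translation": [0, 0, 0], "twist": [0, 0, 0]}]}}

```text
clock: 10.48
eef_pos: [494.4, 285.8, 145.3]
tcp_rot: [-3.142, 0.0, 1.502]
contact_force: [-2.5, 0.0, 0.3]
opening: 0.001
```

Call:
{"api": "jog_arm", "payload": {"moves": [{"grip": 1, "translation": [0, 0.001, 0], "twist": [0, 0, 0]}, {"grip": 1, "translation": [0, 0, 0], "twist": [0, 0, 0]}]}}

```text
clock: 10.65
eef_pos: [495.4, 285.8, 145.3]
tcp_rot: [3.142, -0.0, 1.502]
contact_force: [-2.4, 0.2, 0.1]
opening: 0.001
```

```bash
python3 wl.py w12
```

```text
clock 10.65 F [-2.4  0.2  0.1] tcp [495.4 285.8 145.3] rot [ 3.142 -0.     1.502] loc [ 8.1 30.5 42.8]
```

View pics/w12.png

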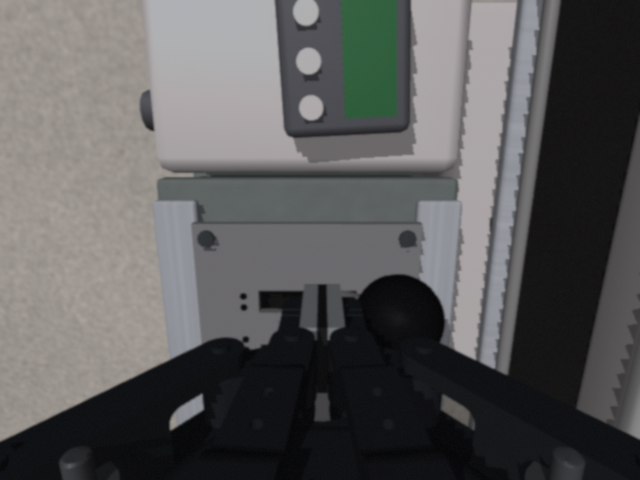

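The knob, at (401,316), is almost at the end of the slot and the force is steady at 2.4 N. I'll continue in 1 mm steps until the force rises.

Call:
{"api": "jog_arm", "payload": {"moves": [{"grip": 1, "translation": [0, 0.001, 0], "twist": [0, 0, 0]}, {"grip": 1, "translation": [0, 0, 0], "twist": [0, 0, 0]}]}}

```text
clock: 10.87
eef_pos: [496.2, 285.6, 145.2]
tcp_rot: [-3.141, 0.0, 1.502]
contact_force: [-2.6, 0.1, -1.3]
opening: -0.001
```

```bash
python3 wl.py w13; python3 - <<'E'
from kn import *
kn("pics/w12.npz",401,316,[(207,239),(407.5,239)],150)
p=cv2.imread("pics/w13.png")[220:370,180:480];cv2.imwrite("pics/w13z.png",cv2.resize(p,None,fx=2.6,fy=2.6))
E
```

```text
clock 10.8667 F [-2.6  0.1 -1.3] tcp [496.2 285.6 145.2] rot [-3.141  0.     1.502] loc [ 8.9 30.4 42.7]
knob [37.61355122 29.68149738 47.5       ]
(207, 239) [-46.97030179  47.18763655   0.        ]
(407.5, 239) [49.04579839 46.33535473  0.        ]
```

View pics/w13z.png

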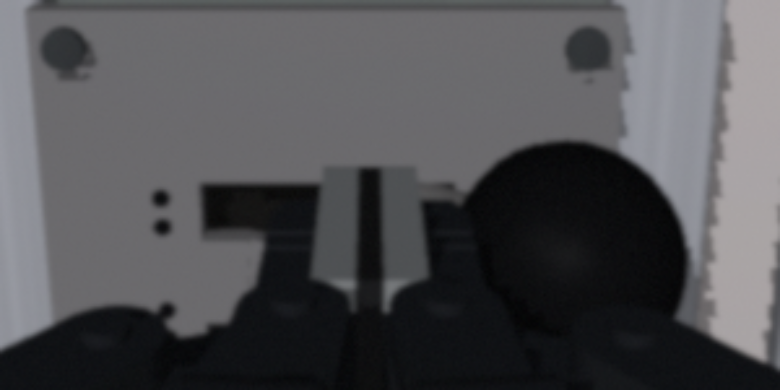

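Call:
{"api": "jog_arm", "payload": {"moves": [{"grip": 1, "translation": [0, 0.001, 0], "twist": [0, 0, 0]}, {"grip": 1, "translation": [0, 0, 0], "twist": [0, 0, 0]}]}}

```text
clock: 11.08
eef_pos: [496.9, 285.5, 145.1]
tcp_rot: [-3.141, 0.0, 1.502]
contact_force: [-3.8, 0.6, -1.2]
opening: -0.003
```

```bash
python3 -c "
from h import *
s=r.sense();print(s['contact_force'],s['eef_pos'])"
```

```text
[-3.79365535  0.57013852 -1.24556236] [496.86042404 285.53949493 145.08981122]
```

Call:
{"api": "jog_arm", "payload": {"moves": [{"grip": 1, "translation": [0, 0.001, 0], "twist": [0, 0, 0]}, {"grip": 1, "translation": [0, 0, 0], "twist": [0, 0, 0]}]}}

```text
clock: 11.25
eef_pos: [497.4, 285.5, 145.0]
tcp_rot: [-3.14, 0.0, 1.502]
contact_force: [-5.7, 0.5, -0.6]
opening: 0.003
```

The force rose from 2.6 to 5.7 N over the last 2 mm while the tool advanced less than commanded, so the lever is on its end stop. I'll back off, lift clear and look.

Call:
{"api": "jog_arm", "payload": {"moves": [{"grip": 1, "translation": [0, -0.004, 0], "twist": [0, 0, 0]}, {"grip": 1, "translation": [0, -0.015, 0], "twist": [0, 0, 0]}, {"grip": 1, "translation": [0, -0.02, -0.005], "twist": [0, 0, 0]}, {"grip": 1, "translation": [0, -0.02, -0.02], "twist": [0, 0, 0]}, {"grip": 1, "translation": [-0.02, -0.01, -0.03], "twist": [0, 0, 0]}, {"grip": 1, "translation": [-0.025, 0, -0.03], "twist": [0, 0, 0]}, {"grip": 1, "translation": [-0.025, 0, -0.03], "twist": [0, 0, 0]}, {"grip": 1, "translation": [-0.02, 0, -0.03], "twist": [0, 0, 0]}, {"grip": 1, "translation": [0, 0, 0], "twist": [0, 0, 0]}]}}

```text
clock: 12.0
eef_pos: [425.9, 199.1, 296.5]
tcp_rot: [3.132, -0.003, 1.501]
contact_force: [1.6, 0.7, 0.7]
opening: -0.001
```

```bash
python3 wl.py w14
```

```text
clock 12.0 F [1.6 0.7 0.7] tcp [425.9 199.1 296.5] rot [ 3.132e+00 -3.000e-03  1.501e+00] loc [-56.1 -60.2 194. ]
```

View pics/w14.png

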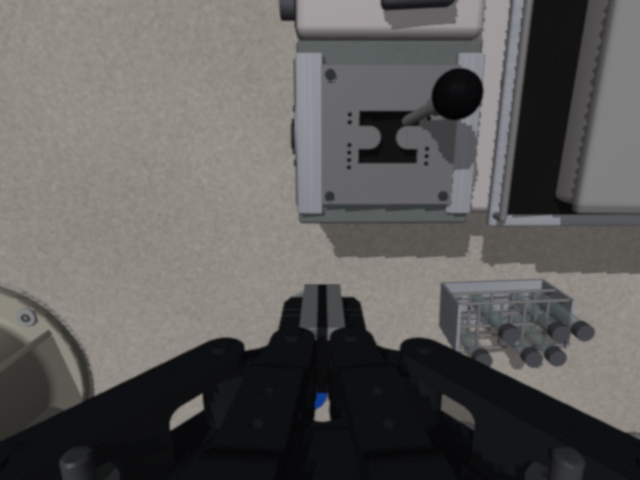

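```bash
python3 wl.py w15; python3 - <<'E'
from kn import *
z=np.load("pics/w15.npz")
p=z["p"][55:215,290:500,::-1];cv2.imwrite("pics/w15z.png",cv2.resize(p,None,fx=3.5,fy=3.5,interpolation=cv2.INTER_CUBIC))
kn("pics/w15.npz",458,94,[(331,75),(330,197),(443,197)],149.8)
E
```

```text
clock 12.05 F [ 0.8  0.  -0.6] tcp [425.4 200.  294.1] rot [ 3.134e+00 -3.000e-03  1.500e+00] loc [-56.6 -59.3 191.6]
knob [37.35702332 29.59508914 47.3       ]
(331, 75) [-47.12119897  48.07765474   0.        ]
(330, 197) [-48.40900183 -47.62671951   0.        ]
(443, 197) [ 46.68773024 -48.76289401   0.        ]
```

View pics/w15z.png

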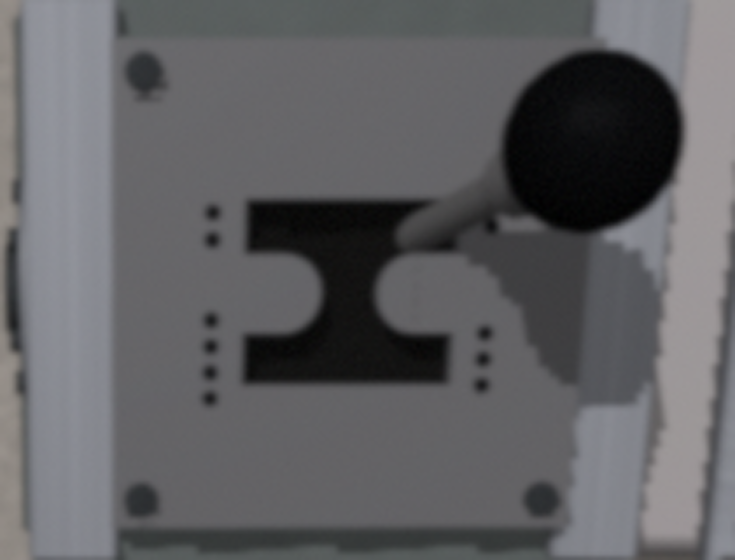

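The knob is at (38.1, 29.9) relative to the screw centre, against an expected (38, 31). I'll check the rest of the bench.

```bash
python3 - <<'E'
from h import *
import cv2
a=np.load("pics/scene0.npz")["p"];p,d=r.grab_frame("scene")
cv2.imwrite("pics/scene1.png",p[:,:,::-1])
df=cv2.blur(cv2.absdiff(a,p).max(2),(3,3));cv2.imwrite("pics/diff.png",cv2.convertScaleAbs(df,alpha=4))
E
```

```text
(no output)
```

View pics/scene1.png

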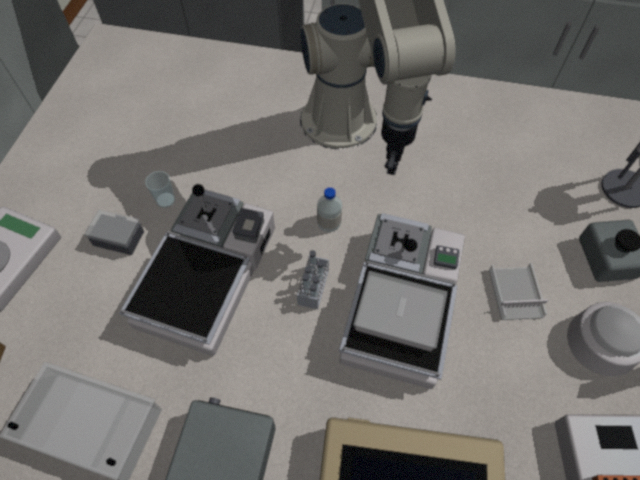

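View pics/diff.png

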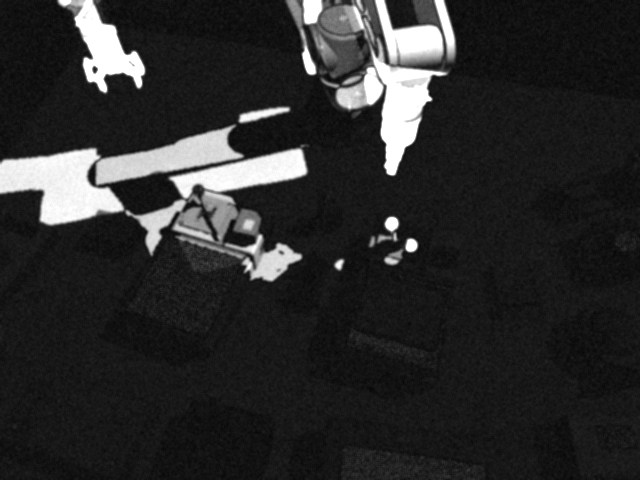

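The scene view shows the loaded knob moved from (391,223) to (411,244). The only other differences are the arm and its shadow, so I'm handing the job in.

```bash
python3 -c "
from rig import r
print(r.sense()['clock']);print(r.sign_off())"
```

```text
12.15
the job is handed in; nothing more can be done
None
```

The loaded shaker's lever is in first gear, home in the far-left slot, and I handed the job in at 12.15 s. I pushed it with the shut fingers, never gripping it: forward to neutral, across to the left track, then forward to the end of the slot.

- **Lever position:** the last wrist view put the knob at about (38.1, 29.9) mm from the gate's screw centre, against an expected (38, 31).
- **Force:** in the readings taken while pushing, the horizontal force was mostly 1–3 N. It rose to 5.7 N over the last 2 mm while the tool advanced less than commanded, which I took as the end stop, so I backed off there.
- **Rest of the bench:** comparing the scene view before and after, I saw no change except the loaded lever, the arm and shadows. The idle shaker's lever and the loose objects look as they were.
- **Disagreements:** the scene and top cameras differed by about 5 mm on the gate position, so I used the wrist camera, which agreed with the plate's screws to about 1–2 mm. My automatic circle fits of the knob failed, so I read the knob's pixel positions by eye.

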